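# Feel out the free gap in the crockery stand and push the spacer home

### The arm

A 7-joint arm with a two-finger parallel gripper is mounted at the origin on the work surface. World frame = base frame: x ahead of the robot, y to its left, z up, the work surface at z = 0. Lengths are in m, angles in rad, forces in N, time in s.
With the tool pointing down it reaches from about 0.425 to 0.875 m from the base axis. Payload 8.4 kg.
Tool frame: the origin (TCP) lies at the very end of the fingers, on their centre line; the grasp point (between the pads) lies 19 mm behind it (env.pinch_z is the distance from the TCP to the grasp point, in m); z points along the fingers, y is the direction in which the jaws open and shut (so a half turn about z gives the same grasp; the last joint's range is limited). The gripper opens to 85 mm and grips with 20 to 120 N. Pads are 22 mm wide; open, the fingers measure 114 mm over their backs; the gripper's body (76 mm by 85 mm) begins 54 mm behind the grasp point. The pads swing forward as they close: fully open they stand 13 mm farther back than shut.
Start: joints at [1.113, 0.333, 0.04, 1.465, -0.013, 1.343, -0.059], TCP at [0.228, -0.609, 0.2] pointing down, gripper open.
Joint ranges: [-2.58, 2.58], [-0.38, 2.09], [-1.3, 1.39], [0.25, 2.4], [-1.5, 4.64], [0.08, 2.09], [-2.65, 2.65]. Speed limits (rad/s): [2.22, 2.22, 2.79, 2.79, 3.14, 3.14, 3.14].

### API

Orientations are given as a unit quaternion [w, x, y, z].
In Python, from rig import env, eyes, finish_job, models gives the robot as it stands. The module is installed in compiled form; this text tells all that it offers.
- The arm moves only by the tool play_rows, never from a script. Its argument "increments" is a list of rows, each an object of numbers: "gripper": the opening, from -1 (shut) to 1 (fully open); "tx", "ty", "tz": the shift along the tool's x, y, z in mm; "wx", "wy", "wz": the turn, a rotation vector about the tool's x, y, z in degrees. A call has 1 to 10 rows; each row is the pose to reach, as a shift and turn from the pose measured when the call began, along the tool's axes at that moment; what a row does not reach only later rows make up. A row lasts 1/10 s, in which the tool goes at most 50 mm and 8.59 degrees, less where a joint would pass 70% of its speed; a pose out of reach is approached as far as the arm can. A call with a gripper value outside its range is refused whole. The fingers move at their own pace and stop on an object; "force" is the grip in N (left out, the last holds). Time passes only in rows, so rows that repeat a pose let the fingers close. It gives the time, the measured TCP pose, the force and the opening at its end, in the units of the state.
- env.get_state(): the state, without advancing time (a new reading comes with each control period).
- eyes.snapshot(name): name is "scene" or "top"; returns the picture (480x640x3 uint8, blue, green, red); there is no depth.
- eyes.camera_model(name): a dict with "camera_matrix" (3x3 intrinsics, pixels), "R" (3x3) and "t" (3): a world point X has camera coordinates R X + t. Camera axes: x right, y down, z forward; pixel columns grow to the right and rows downward; lengths in m; the calibration is good to about 2 mm. A picture is of the moment at which its call begins. camera_model takes no time and is no camera call.
- finish_job(): hands the job in, once; it reports no verdict.
Trained networks look in the newest picture that a camera, given by its name, has taken for a name from the list of things; names that differ only in an ending like _2 or _b are one class to them, and where a whole thing is asked for, a point or a joint stands for the part that bears it (a point fixed in the world has none). Each returns a list of dicts, best first, with "conf" (0 to 1); they miss things now and then, are a little off and sometimes report something else, mostly with a low value. They report only what shows in the picture. A call takes as long as a camera call. They do not tell look-alikes from the thing itself.
- models.boxes_of(camera, label): "box" ([left, top, right, bottom] in pixels, round what is visible of it).
- models.masks_of(camera, label): "mask" (480x640 bool, what is visible of it) and "box" ([left, top, right, bottom] in pixels, round what is visible of it).
The state is a dict: "t": time; "qpos": joint angles; "joint_velocities": joint speeds; "tau": joint torques, N m; "eef_pos": TCP position; "eef_rot": TCP orientation; "force": force on the tool from outside, world axes, zero at the start; "torque": the same for the moment, N m; "width": finger opening in m.
Only numpy, scipy, OpenCV 4.12 (cv2) and the standard library are available. Lean on these libraries where they do the work, as an engineer would, in place of code of your own. Each camera call takes 0.05 s, during which the arm holds its last target.

### The job

The crockery stand on the shop counter is three plinths with two narrow gaps between them, and one gap already has a spacer hidden deep inside, under the board. Find by feel which gap is free and push the loose dark wooden spacer into that one, standing on its long edge, until it is fully home against the end of the gap and all but flush with the front. Let go of it and leave the crockery and the small wooden box where they stand.

Things in the scene. Friction and masses are not known exactly. Their poses are not given: they have to be found in the camera images.
- stand: Fixed display stand: three white plinths side by side under a pale wooden board, 360 mm wide, 190 mm deep. Origin at counter level in the middle of its front face (the side towards the robot); x points into the stand (depth), y to its left, z up. Plinths 51 mm high; the board lies on them, 10 mm thick (top at 61 mm), its front edge set back 30 mm from the front face, so the mouths of the gaps show from above.
- gap_left (a point): Mouth of the left gap: point in the plane of the front face, midway between its walls, 24 mm above the counter, 70 mm to the left (+y) of the stand's middle. Axes as the stand. The gap is 20.5 mm wide, floored by the counter, 51 mm high (roofed by the board from 30 mm in), with upright walls and mouth corners rounded to 5 mm.
- gap_right (a point): Mouth of the right gap, the same in every way, 70 mm to the right (-y) of the stand's middle. Of the two gaps the free one ends at a fixed pad 118 mm in, the blocked one at the hidden fixed spacer 50 mm in; both ends are black. Which is which varies and cannot be seen from above.
- spacer_mid (a point): Centre of the loose dark wooden spacer, a plain block 120 mm long (its x), 18 mm thick (y), 48 mm high (z), about 0.1 kg, standing on its long edge on the counter, so the centre is 24 mm up. Either end may go first. Home in the free gap it stands 2 mm proud of the front face, its centre 58 mm in. It slides with little resistance; the end of a gap is hard.
- vase: Bystander: green vase, 68 mm across, 75 mm high, loose on the board about 125 mm behind the front face. Origin at the centre of its underside.
- bowl: Bystander: white bowl with blue lid, 82 mm across, 72 mm high, loose on the board. Origin at the centre of its underside.
- cup: Bystander: terracotta cup, 68 mm across, 70 mm high, loose on the board. Origin at the centre of its underside.
- woodbox: Bystander: open pale wooden box 110 x 110 x 60 mm, loose on the counter to one side. Origin at the centre of its underside.
Not all that is in view belongs to the job. What is shaped like the part that bears spacer_mid but red or white is not meant.

How it is judged:
At the end, for the whole second after the job is handed in: The spacer stands at rest and released in the free gap, fully home: its centre at least 54 mm in from the front face (home is 58 mm), within 4 mm of the gap's middle plane, on the counter, upright and in line with the gap to 0.06 rad (((x of spacer_mid in the frame of gap_left between 0.054 and 0.064 m and y of spacer_mid in the frame of gap_left between -0.004 and 0.004 m and z of spacer_mid in the frame of gap_left between -0.004 and 0.006 m) or (x of spacer_mid in the frame of gap_right between 0.054 and 0.064 m and y of spacer_mid in the frame of gap_right between -0.004 and 0.004 m and z of spacer_mid in the frame of gap_right between -0.004 and 0.006 m)) and angle between the x axis of spacer_mid and the x axis of stand, either way round below 0.06 rad and angle between the z axis of spacer_mid and the z axis of stand, either way round below 0.06 rad and linear speed of spacer below 0.01 m/s); the robot touches nothing.
It fails at once if the vase is shifted by more than 20 mm (distance of vase from where it was at the start of the episode above 0.02 m).
It fails at once if the bowl is shifted by more than 20 mm (distance of bowl from where it was at the start of the episode above 0.02 m).
It fails at once if the cup is shifted by more than 20 mm (distance of cup from where it was at the start of the episode above 0.02 m).
It fails at once if the woodbox is shifted by more than 20 mm (distance of woodbox from where it was at the start of the episode above 0.02 m).
It also fails if it takes over 58 s, if anything falls off the work surface, if the arm or the gripper's body presses on something with over 40 N, if the wrist force passes 120 N, or if a joint passes its speed limit or range.

## Working session

There is one attempt and no reset: what is moved stays moved. The work goes in short steps, Python scripts to look and compute and a tool call to move; the robot and the scene stay as the last step left them, time stands still between calls to the robot, and variables do not carry over. Pictures are saved under pics/ and viewed, and the job is handed in when it is done.

Besides the shell and the picture viewer there is one more tool, called after ">>>" as a command line: name --argument value ..., lists and objects as JSON in quotes. play_rows: Moves the arm, as the interface text tells. Its arguments: {"type":"object","properties":{"increments":{"type":"array"},"force":{"type":"number"}},"required":["increments"]}

```bash
mkdir -p pics; python3 - <<'E'
from rig import env,eyes,models
import cv2,numpy as np
s=env.get_state()
for k in s: print(k,np.round(s[k],3))
print(env.pinch_z)
for c in("scene","top"):
    im=eyes.snapshot(c); cv2.imwrite(f"pics/{c}0.png",im)
    m=eyes.camera_model(c); print(c,np.round(m["camera_matrix"],1).tolist(),np.round(m["R"],3).tolist(),np.round(m["t"],3), "cam",-np.array(m["R"]).T@np.array(m["t"]))
    for l in("spacer_mid","stand","woodbox"):
        print(l,[(np.round(d["box"]).tolist(),round(d["conf"],2)) for d in models.boxes_of(c,l)])
E
```

```text
t 0.0
qpos [ 1.113  0.334  0.04   1.466 -0.013  1.343 -0.059]
joint_velocities [-0.    -0.002 -0.     0.     0.001 -0.001  0.001]
tau [ 1.0000e-03 -6.5855e+01  1.3660e+00 -4.0554e+01  1.7000e-02  1.3000e-02
  0.0000e+00]
eef_pos [ 0.228 -0.608  0.199]
eef_rot [-0.001  0.984  0.178 -0.   ]
force [-0.084  0.345 -0.024]
torque [-0.023 -0.022 -0.012]
width 0.085
0.0187
scene [[451.1, 0.0, 320.8], [0.0, 451.1, 239.4], [0.0, 0.0, 1.0]] [[-0.019, 1.0, 0.02], [0.772, 0.027, -0.636], [-0.636, 0.003, -0.772]] [-0.097 -0.366  1.161] cam [1.01888857 0.1040965  0.66498388]
spacer_mid [([292.0, 210.0, 359.0, 246.0], 0.76), ([392.0, 196.0, 460.0, 223.0], 0.66), ([319.0, 153.0, 369.0, 204.0], 0.61), ([233.0, 166.0, 291.0, 199.0], 0.6)]
stand [([148.0, 279.0, 416.0, 431.0], 0.76), ([251.0, 322.0, 315.0, 379.0], 0.36)]
woodbox [([439.0, 236.0, 527.0, 308.0], 0.78)]
top [[439.8, 0.0, 321.8], [0.0, 439.8, 237.6], [0.0, 0.0, 1.0]] [[-0.008, -0.999, -0.043], [-0.992, 0.013, -0.122], [0.123, 0.041, -0.992]] [0.137 0.57  0.842] cam [0.46384329 0.09454932 0.91051514]
spacer_mid [([301.0, 278.0, 364.0, 302.0], 0.94), ([365.0, 341.0, 433.0, 368.0], 0.81), ([201.0, 312.0, 266.0, 327.0], 0.81), ([290.0, 340.0, 342.0, 390.0], 0.63)]
stand [([268.0, 105.0, 457.0, 231.0], 0.71)]
woodbox [([165.0, 216.0, 231.0, 276.0], 0.72), ([266.0, 106.0, 459.0, 231.0], 0.46)]
```

View pics/top0.png

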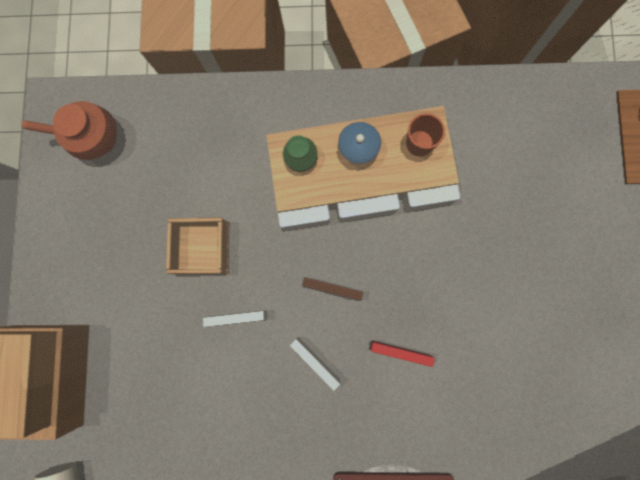

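View pics/scene0.png

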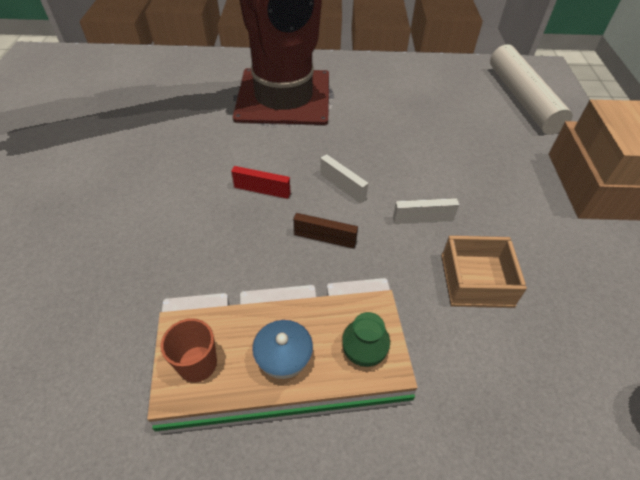

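```bash
python3 - <<'E'
import cv2
im=cv2.imread("pics/top0.png")
cv2.imwrite("pics/c1.png",cv2.resize(im[175:240,265:470],None,fx=3.9,fy=3.9,interpolation=cv2.INTER_CUBIC))
cv2.imwrite("pics/c2.png",cv2.resize(im[265:315,290:375],None,fx=8,fy=8,interpolation=cv2.INTER_CUBIC))
im=cv2.imread("pics/scene0.png")
cv2.imwrite("pics/c3.png",cv2.resize(im[260:440,140:425],None,fx=2.8,fy=2.8,interpolation=cv2.INTER_CUBIC))
E
```

```text
(no output)
```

View pics/c1.png

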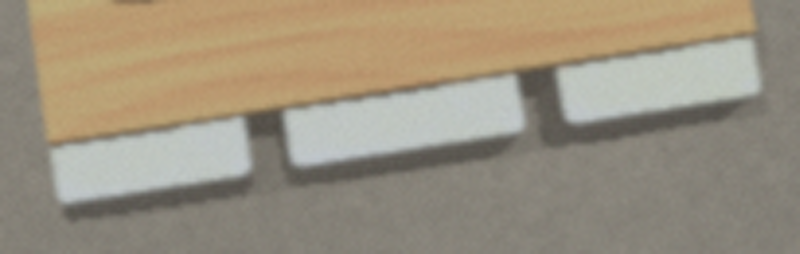

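View pics/c2.png

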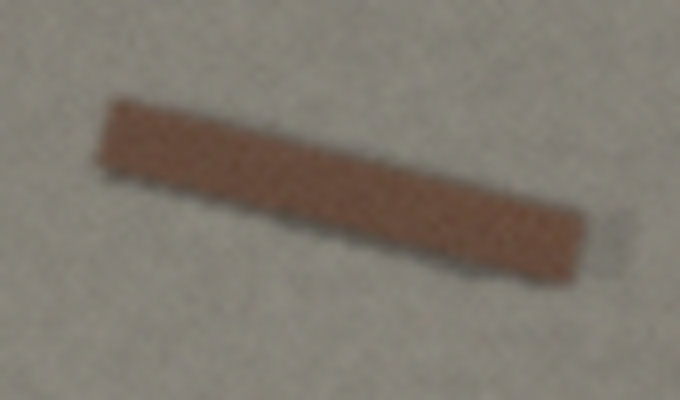

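View pics/c3.png

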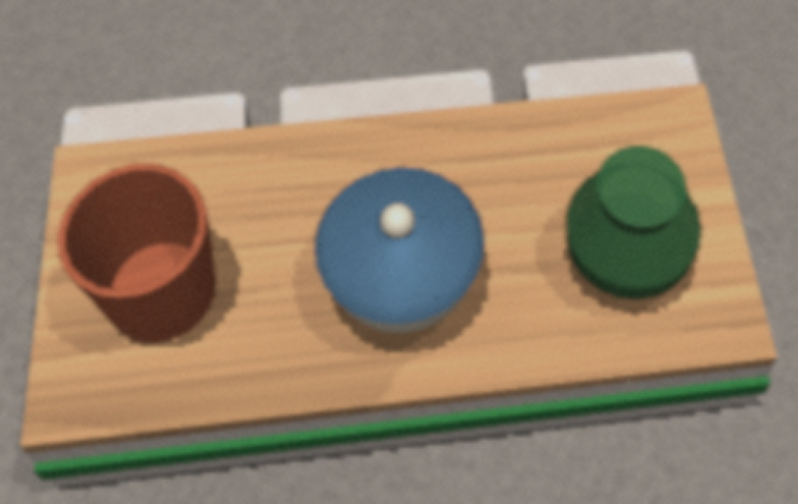

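```bash
cat > h.py <<'E'
import cv2,numpy as np
from rig import env,eyes,models
def unproj(cam,px,z):
    m=eyes.camera_model(cam);K,R,t=[np.array(m[k]) for k in("camera_matrix","R","t")]
    px=np.atleast_2d(px).astype(float)
    d=np.c_[px,np.ones(len(px))]@np.linalg.inv(K).T@R
    C=-R.T@t
    return (C+d*((z-C[2])/d[:,2])[:,None])[:,:2]
def proj(cam,P):
    m=eyes.camera_model(cam);K,R,t=[np.array(m[k]) for k in("camera_matrix","R","t")]
    c=np.atleast_2d(P)@R.T+t
    c=c@K.T
    return c[:,:2]/c[:,2:]
def rect(cam,mask,z,off=(0,0)):
    # subpixel-ish: upsampled mask
    c,_=cv2.findContours(mask.astype(np.uint8),cv2.RETR_EXTERNAL,cv2.CHAIN_APPROX_NONE)
    c=max(c,key=cv2.contourArea)[:,0,:]
    return c
E
cat > stand.py <<'E'
from h import *
for cam,(x0,y0,x1,y1) in(("top",(265,175,470,240)),("scene",(150,265,415,320))):
    im=cv2.imread(f"pics/{cam}0.png")
    f=8
    u=cv2.resize(im[y0:y1,x0:x1],None,fx=f,fy=f,interpolation=cv2.INTER_LINEAR)
    hsv=cv2.cvtColor(u,cv2.COLOR_BGR2HSV)
    m=((hsv[...,2]>165)&(hsv[...,1]<50)).astype(np.uint8)
    m=cv2.morphologyEx(m,cv2.MORPH_OPEN,np.ones((9,9)))
    n,lab,st,_=cv2.connectedComponentsWithStats(m)
    cs=[]
    for i in range(1,n):
        if st[i,4]<f*f*80: continue
        c,_=cv2.findContours((lab==i).astype(np.uint8),cv2.RETR_EXTERNAL,cv2.CHAIN_APPROX_NONE)
        c=c[0][:,0,:]
        px=(c+0.5)/f-0.5+np.array([x0,y0])
        W=unproj(cam,px,0.051); r=cv2.minAreaRect(W.astype(np.float32)*1000)
        print(cam,np.round(r[0],1),np.round(r[1],1),round(r[2],2),px.min(0),px.max(0))
        cs.append((W,r))
    # front edge fit: for each y bin, min x over points away from corners
    P=[];
    for W,r in cs:
        ylo,yhi=W[:,1].min()+.02,W[:,1].max()-.02
        for y in np.arange(ylo,yhi,.003):
            s=W[abs(W[:,1]-y)<.0015]; P.append([y,s[:,0].min()])
    P=np.array(P); a,b=np.polyfit(P[:,0],P[:,1],1); res=P[:,1]-np.polyval([a,b],P[:,0])
    yaw=np.arctan(-a); ex=np.array([np.cos(yaw),np.sin(yaw)]); ey=np.array([-ex[1],ex[0]])
    print("yaw",np.degrees(yaw),"res",res.std()*1000)
    # walls: y' extents at mid depth
    p0=np.array([b,0]); E=[]
    for W,r in cs:
        q=(W-p0)@np.c_[ex,ey]; s=q[(q[:,0]>.008)&(q[:,0]<.022)]
        mid=(q[:,1].min()+q[:,1].max())/2
        E.append((np.median(s[s[:,1]<mid,1]),np.median(s[s[:,1]>mid,1])))
    E=np.array(sorted(E)); print(np.round(E*1000,1))
    gr=(E[0,1]+E[1,0])/2; gl=(E[1,1]+E[2,0])/2
    c=(gr+gl)/2
    for n,v in(("origin",c),("origin by outer",(E[0,0]+E[2,1])/2),("gapR",gr),("gapL",gl)): print(n,np.round((p0+ey*v)*1000,1))
E
python3 stand.py
cat > sp.py <<'E'
from h import *
for cam,(x0,y0,x1,y1) in(("top",(290,265,375,315)),):
    im=cv2.imread(f"pics/{cam}0.png");f=8
    u=cv2.resize(im[y0:y1,x0:x1],None,fx=f,fy=f,interpolation=cv2.INTER_LINEAR).astype(int)
    m=((u[...,2]-u[...,0])>18).astype(np.uint8)
    c,_=cv2.findContours(m,cv2.RETR_EXTERNAL,cv2.CHAIN_APPROX_NONE); c=max(c,key=cv2.contourArea)[:,0,:]
    px=(c+.5)/f-.5+np.array([x0,y0]); W=unproj(cam,px,.048); r=cv2.minAreaRect(W.astype(np.float32)*1000); print(cam,r); b=cv2.boxPoints(r); print(b)
E
python3 sp.py
```

```text
top [651.8 -91. ] [29.3 99.3] 8.49 [407.9375 184.8125] [459.1875 205.4375]
top [633.3  37.9] [ 29.3 119.1] 8.37 [337.9375 194.0625] [398.6875 216.5625]
top [614.7 167.1] [29.3 99.8] 8.3 [277.8125 204.9375] [328.4375 226.1875]
yaw 8.1919621560053 res 0.16710747659168856
[[-143.3  -44.8]
 [ -23.    95.2]
 [ 117.2  216.4]]
origin [619.   35.8]
origin by outer [619.   36.2]
gapR [629.  -33.5]
gapL [609.1 105.1]
scene [609.2 168.5] [ 24.1 101.1] 8.43 [326.6875 277.5625] [389.4375 294.8125]
scene [627.9  39.4] [ 24.3 121.1] 8.3 [239.4375 284.3125] [315.6875 303.3125]
scene [646.7 -89.9] [ 24.4 100.6] 8.35 [161.3125 292.5625] [226.9375 311.0625]
yaw 8.252743781028276 res 0.13833588708910613
[[-142.7  -42.6]
 [ -22.3   98.4]
 [ 118.6  218.9]]
origin [616.1  37.6]
origin by outer [616.1  37.7]
gapR [626.2 -32.1]
gapL [606.  107.4]
top ((470.85968017578125, 111.46293640136719), (121.59447479248047, 19.59034538269043), 75.43498229980469)
[[446.09012   55.082817]
 [465.05087   50.156273]
 [495.62924  167.84305 ]
 [476.6685   172.76959 ]]
```

```bash
cat > mv.py <<'E'
# usage: mv.py x y z yaw(deg)  -> increments from the current pose to tool-down pose
import sys,numpy as np
from scipy.spatial.transform import Rotation as Ro
from rig import env
s=env.get_state(); q=np.array(s["eef_rot"]); R=Ro.from_quat([q[1],q[2],q[3],q[0]])
p=np.array(s["eef_pos"]); x=R.as_matrix()[:,0]
print("t",round(s["t"],2),"p",np.round(p*1000,1),"yaw",round(np.degrees(np.arctan2(x[1],x[0])),2),"z",np.round(R.as_matrix()[:,2],3),"F",np.round(s["force"],1),"w",round(s["width"],4))
a=list(map(float,sys.argv[1:]))
for i in range(0,len(a),4):
    T=np.array(a[i:i+3]); y=np.radians(a[i+3])
    Rt=Ro.from_matrix(np.array([[np.cos(y),np.sin(y),0],[np.sin(y),-np.cos(y),0],[0,0,-1]]))
    print("t",np.round(R.inv().apply(T-p)*1000,1),"w",np.round((R.inv()*Rt).as_rotvec(degrees=True),2))
E
python3 mv.py .43 -.32 .2 40 .4608 .0728 .15 75.4
```

```text
t 0.4 p [ 228.2 -608.5  200.1] yaw 20.56 z [-0.  0. -1.] F [-0.4  0.9 -0.2] w 0.0853
t [ 2.903e+02 -1.993e+02  1.000e-01] w [-1.000e-02 -0.000e+00 -1.944e+01]
t [ 457.  -556.3   50.2] w [-1.000e-02 -1.000e-02 -5.484e+01]
```

>>> play_rows --increments '[{"tx": 290, "ty": -199, "tz": 0, "wz": -19, "gripper": 1}, {"tx": 290, "ty": -199, "tz": 0, "wz": -19, "gripper": 1}, {"tx": 290, "ty": -199, "tz": 0, "wz": -19, "gripper": 1}, {"tx": 290, "ty": -199, "tz": 0, "wz": -19, "gripper": 1}, {"tx": 290, "ty": -199, "tz": 0, "wz": -19, "gripper": 1}, {"tx": 290, "ty": -199, "tz": 0, "wz": -19, "gripper": 1}, {"tx": 290, "ty": -199, "tz": 0, "wz": -19, "gripper": 1}, {"tx": 350, "ty": -320, "tz": 0, "wz": -35, "gripper": 1}, {"tx": 400, "ty": -430, "tz": 20, "wz": -45, "gripper": 1}, {"tx": 457, "ty": -556, "tz": 50, "wz": -54.8, "gripper": 1}]'

```text
invalid input at $.increments[0]: expected keys gripper, tx, ty, tz, wx, wy, wz
```

```bash
python3 mv.py .4608 .0728 .10 75.4
```

```text
t 0.4 p [ 228.2 -608.5  200.1] yaw 20.56 z [-0.  0. -1.] F [-0.4  0.9 -0.2] w 0.0853
t [ 457.  -556.2  100.2] w [-1.000e-02 -1.000e-02 -5.484e+01]
```

>>> play_rows --increments '[{"tx": 290, "ty": -199, "tz": 0, "wx": 0, "wy": 0, "wz": -19, "gripper": 1}, {"tx": 290, "ty": -199, "tz": 0, "wx": 0, "wy": 0, "wz": -19, "gripper": 1}, {"tx": 290, "ty": -199, "tz": 0, "wx": 0, "wy": 0, "wz": -19, "gripper": 1}, {"tx": 290, "ty": -199, "tz": 0, "wx": 0, "wy": 0, "wz": -19, "gripper": 1}, {"tx": 290, "ty": -199, "tz": 0, "wx": 0, "wy": 0, "wz": -19, "gripper": 1}, {"tx": 290, "ty": -199, "tz": 0, "wx": 0, "wy": 0, "wz": -19, "gripper": 1}, {"tx": 290, "ty": -199, "tz": 0, "wx": 0, "wy": 0, "wz": -19, "gripper": 1}, {"tx": 350, "ty": -320, "tz": 0, "wx": 0, "wy": 0, "wz": -35, "gripper": 1}, {"tx": 400, "ty": -430, "tz": 20, "wx": 0, "wy": 0, "wz": -45, "gripper": 1}, {"tx": 457, "ty": -556, "tz": 50, "wx": 0, "wy": 0, "wz": -54.8, "gripper": 1}]'

```text
t: 1.4
eef_pos: [0.4426, -0.1712, 0.1882]
eef_rot: [0.001, 0.84, 0.543, 0.0]
force: [1.2, 0.6, 0.7]
width: 0.0855
```

```bash
python3 mv.py .4608 .0728 .10 75.4
```

```text
t 1.4 p [ 442.6 -171.2  188.2] yaw 65.71 z [ 0.001 -0.    -1.   ] F [1.2 0.6 0.7] w 0.0855
t [229.9 -83.9  88.1] w [ 0.07  0.   -9.69]
```

>>> play_rows --increments '[{"tx": 230, "ty": -84, "tz": 88, "wx": 0, "wy": 0, "wz": -9.7, "gripper": 1}, {"tx": 230, "ty": -84, "tz": 88, "wx": 0, "wy": 0, "wz": -9.7, "gripper": 1}, {"tx": 230, "ty": -84, "tz": 88, "wx": 0, "wy": 0, "wz": -9.7, "gripper": 1}, {"tx": 230, "ty": -84, "tz": 88, "wx": 0, "wy": 0, "wz": -9.7, "gripper": 1}, {"tx": 230, "ty": -84, "tz": 88, "wx": 0, "wy": 0, "wz": -9.7, "gripper": 1}, {"tx": 230, "ty": -84, "tz": 88, "wx": 0, "wy": 0, "wz": -9.7, "gripper": 1}, {"tx": 230, "ty": -84, "tz": 88, "wx": 0, "wy": 0, "wz": -9.7, "gripper": 1}, {"tx": 230, "ty": -84, "tz": 88, "wx": 0, "wy": 0, "wz": -9.7, "gripper": 1}]'

```text
t: 2.2
eef_pos: [0.4608, 0.0721, 0.1003]
eef_rot: [0.001, 0.791, 0.611, 0.0]
force: [0.8, -0.6, 0.3]
width: 0.0851
```

```bash
python3 mv.py .4608 .0728 .01 75.4; python3 - <<'E'
from h import *
a=eyes.snapshot("top");b=eyes.snapshot("scene")
cv2.imwrite("pics/a1.png",np.hstack([cv2.resize(a[180:400,200:480],(400,314)),cv2.resize(b[130:350,180:460],(400,314))]))
E
```

```text
t 2.2 p [460.8  72.1 100.3] yaw 75.39 z [ 0.001 -0.001 -1.   ] F [ 0.8 -0.6  0.3] w 0.0851
t [ 0.7 -0.3 90.3] w [ 0.07  0.03 -0.01]
```

View pics/a1.png

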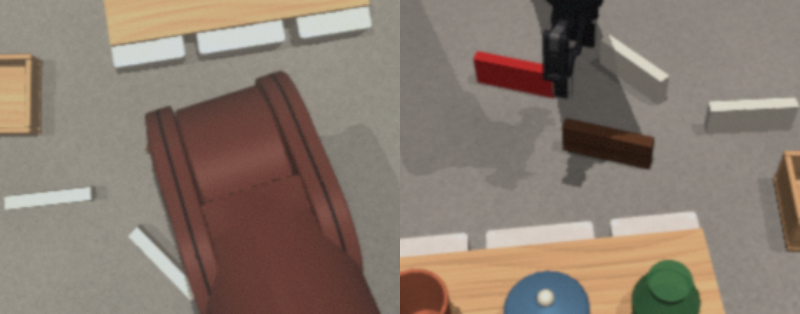

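The top camera is blocked by the arm. In the scene view the fingers sit above the right end of the dark spacer, at about crop (570,120). I'll descend and close.

>>> play_rows --increments '[{"tx": 1, "ty": 0, "tz": 40, "wx": 0, "wy": 0, "wz": 0, "gripper": 1}, {"tx": 1, "ty": 0, "tz": 65, "wx": 0, "wy": 0, "wz": 0, "gripper": 1}, {"tx": 1, "ty": 0, "tz": 80, "wx": 0, "wy": 0, "wz": 0, "gripper": 1}, {"tx": 1, "ty": 0, "tz": 90, "wx": 0, "wy": 0, "wz": 0, "gripper": 1}, {"tx": 1, "ty": 0, "tz": 90, "wx": 0, "wy": 0, "wz": 0, "gripper": 1}]'

```text
t: 2.8
eef_pos: [0.461, 0.0711, 0.0098]
eef_rot: [0.001, 0.792, 0.61, -0.0]
force: [-0.2, -0.3, 0.7]
width: 0.0854
```

>>> play_rows --force 30 --increments '[{"tx": 0, "ty": 0, "tz": 0, "wx": 0, "wy": 0, "wz": 0, "gripper": -1}, {"tx": 0, "ty": 0, "tz": 0, "wx": 0, "wy": 0, "wz": 0, "gripper": -1}, {"tx": 0, "ty": 0, "tz": 0, "wx": 0, "wy": 0, "wz": 0, "gripper": -1}, {"tx": 0, "ty": 0, "tz": 0, "wx": 0, "wy": 0, "wz": 0, "gripper": -1}, {"tx": 0, "ty": 0, "tz": 0, "wx": 0, "wy": 0, "wz": 0, "gripper": -1}, {"tx": 0, "ty": 0, "tz": 0, "wx": 0, "wy": 0, "wz": 0, "gripper": -1}, {"tx": 0, "ty": 0, "tz": 0, "wx": 0, "wy": 0, "wz": 0, "gripper": -1}]'

```text
t: 3.5
eef_pos: [0.4613, 0.0711, 0.0103]
eef_rot: [0.001, 0.792, 0.61, -0.0]
force: [-1.9, -1.1, 5.8]
width: 0.017
```

```bash
python3 mv.py .4608 .0728 .01 75.4
```

```text
t 3.5 p [461.3  71.1  10.3] yaw 75.19 z [ 0.001 -0.001 -1.   ] F [-1.9 -1.1  5.8] w 0.017
t [ 1.5 -0.9  0.3] w [ 0.06  0.07 -0.21]
```

```bash
python3 mv.py .4838 .0882 .04 8.2
```

```text
t 3.5 p [461.3  71.1  10.3] yaw 75.19 z [ 0.001 -0.001 -1.   ] F [-1.9 -1.1  5.8] w 0.017
t [ 22.2  17.4 -29.7] w [1.000e-01 3.000e-02 6.699e+01]
```

>>> play_rows --force 40 --increments '[{"tx": 0, "ty": 0, "tz": -15, "wx": 0, "wy": 0, "wz": 0, "gripper": -1}, {"tx": 0, "ty": 0, "tz": -30, "wx": 0, "wy": 0, "wz": 7, "gripper": -1}, {"tx": 3, "ty": 3, "tz": -30, "wx": 0, "wy": 0, "wz": 15, "gripper": -1}, {"tx": 8, "ty": 6, "tz": -30, "wx": 0, "wy": 0, "wz": 23, "gripper": -1}, {"tx": 12, "ty": 10, "tz": -30, "wx": 0, "wy": 0, "wz": 31, "gripper": -1}, {"tx": 16, "ty": 13, "tz": -30, "wx": 0, "wy": 0, "wz": 39, "gripper": -1}, {"tx": 19, "ty": 16, "tz": -30, "wx": 0, "wy": 0, "wz": 47, "gripper": -1}, {"tx": 22, "ty": 17.4, "tz": -30, "wx": 0, "wy": 0, "wz": 55, "gripper": -1}, {"tx": 22, "ty": 17.4, "tz": -30, "wx": 0, "wy": 0, "wz": 62, "gripper": -1}, {"tx": 22.2, "ty": 17.4, "tz": -30, "wx": 0, "wy": 0, "wz": 67, "gripper": -1}]'

```text
t: 4.5
eef_pos: [0.4835, 0.0882, 0.04]
eef_rot: [0.001, 0.998, 0.069, 0.0]
force: [-0.4, -0.0, -1.1]
width: 0.0164
```

```bash
python3 mv.py .4838 .0882 .04 8.2;python3 - <<'E'
from h import *
a=eyes.snapshot("top");b=eyes.snapshot("scene");cv2.imwrite("pics/top2.png",a);cv2.imwrite("pics/scene2.png",b)
cv2.imwrite("pics/a2.png",np.hstack([cv2.resize(a[180:400,200:480],(400,314)),cv2.resize(b[130:350,180:460],(400,314))]))
E
```

```text
t 4.5 p [483.5  88.2  40. ] yaw 7.92 z [ 0.    -0.001 -1.   ] F [-0.4 -0.  -1.1] w 0.0164
t [0.3 0.1 0. ] w [ 0.09  0.   -0.28]
```

View pics/a2.png

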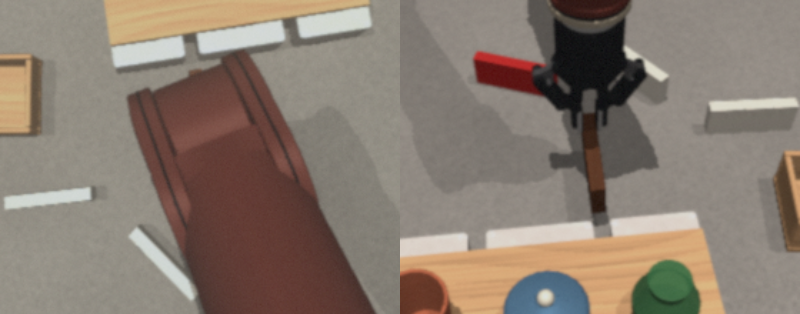

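```bash
cat > cmp.py <<'E'
from h import *
import sys
from scipy.spatial.transform import Rotation as Ro
name,crop,scale=sys.argv[1],list(map(int,sys.argv[2].split(','))),float(sys.argv[3])
lift=float(sys.argv[4]); cam="scene"
b=cv2.imread(name); x0,y0,x1,y1=crop
u=cv2.resize(b[y0:y1,x0:x1],None,fx=scale,fy=scale,interpolation=cv2.INTER_CUBIC)
s=env.get_state();q=s["eef_rot"];R=Ro.from_quat([q[1],q[2],q[3],q[0]]).as_matrix();p=np.array(s["eef_pos"])
ex=R[:2,0]/np.linalg.norm(R[:2,0]);ey=np.array([-ex[1],ex[0]])
c=p[:2]+ex*.040
P=[list(c+ex*i*.06+ey*j*.009)+[.048+lift] for i,j in((1,1),(1,-1),(-1,-1),(-1,1))]
px=((proj(cam,P)-[x0,y0]+.5)*scale-.5)
print(np.round(px,1).tolist())
cv2.polylines(u,[np.round(px).astype(np.int32).reshape(-1,1,2)],True,(0,255,255),1)
cv2.imwrite(sys.argv[5],u)
E
python3 cmp.py pics/scene2.png 270,190,400,300 6 0.030 pics/a3.png
```

```text
[[322.8, 430.5], [256.6, 436.2], [212.1, 113.7], [272.3, 109.1]]
```

View pics/a3.png

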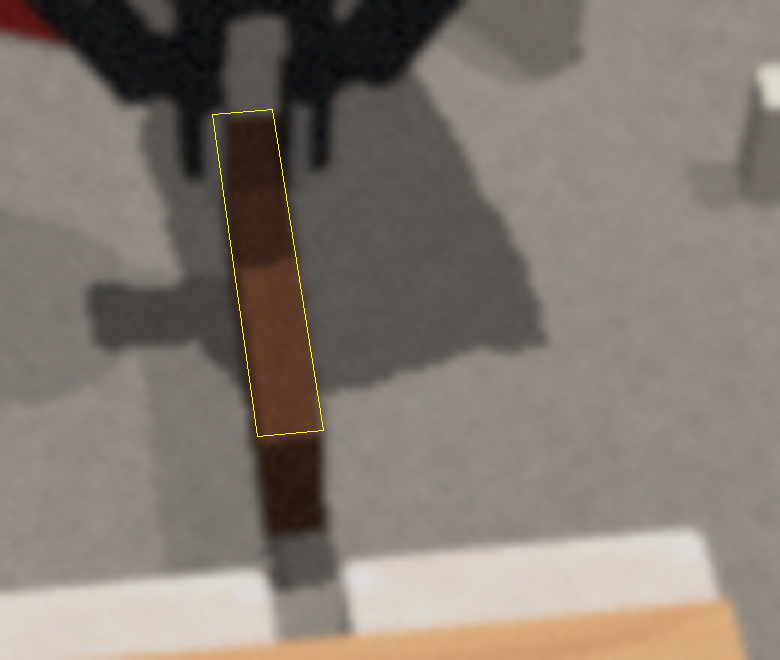

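>>> play_rows --increments '[{"tx": 0, "ty": 0, "tz": 12, "wx": 0, "wy": 0, "wz": 0, "gripper": -1}, {"tx": 0, "ty": 0, "tz": 24, "wx": 0, "wy": 0, "wz": 0, "gripper": -1}, {"tx": 0, "ty": 0, "tz": 29, "wx": 0, "wy": 0, "wz": 0, "gripper": -1}, {"tx": 0, "ty": 0, "tz": 29, "wx": 0, "wy": 0, "wz": 0, "gripper": -1}]'

```text
t: 5.0
eef_pos: [0.4828, 0.0887, 0.0103]
eef_rot: [0.001, 0.997, 0.072, -0.001]
force: [-0.3, 0.1, -0.5]
width: 0.0161
```

```bash
cat > fit.py <<'E'
# fit spacer top face lateral/yaw in scene camera vs gap lines
from h import *
import sys
lift=float(sys.argv[1]); name=sys.argv[2]; g=sys.argv[3] if len(sys.argv)>3 else 'L'
b=eyes.snapshot("scene"); cv2.imwrite(name,b)
f=4; x0,y0,x1,y1=150,150,420,330
u=cv2.resize(b[y0:y1,x0:x1],None,fx=f,fy=f,interpolation=cv2.INTER_LINEAR).astype(int)
sat=(u[...,2]-u[...,0])
m=((sat>18)&(u[...,2]<140)).astype(np.uint8)   # brown
m[:,:]&=(np.arange(m.shape[0])[:,None]+0*m<(290-y0)*f).astype(np.uint8)
m=cv2.morphologyEx(m,cv2.MORPH_OPEN,np.ones((9,9)))
n,lab,st,_=cv2.connectedComponentsWithStats(m)
i=1+np.argmax(st[1:,4]); print("bbox",st[i]/f+np.array([x0,y0,0,0,0]))
rows=np.where((lab==i).any(1))[0]
yaw=np.radians(8.25); ex=np.array([np.cos(yaw),np.sin(yaw)]); ey=np.array([-ex[1],ex[0]])
M=np.array([.6060,.1074]) if g=='L' else np.array([.6262,-.0321])
out=[]
for r in rows[::4]:
    c=np.where(lab[r]==i)[0]; l,h=c.min(),c.max()+1
    px=np.array([[l,r+.5],[h,r+.5]])/f-.5+[x0,y0]
    W=unproj("scene",px,.048+lift); q=(W-M)@np.c_[ex,ey]
    out.append([q[:,0].mean()*1000,q[:,1].mean()*1000,abs(q[1,1]-q[0,1])*1000])
out=np.array(out); print(np.round(out[::3],1))
k=(out[:,2]>16)&(out[:,2]<21)&(out[:,0]>-140); a=np.polyfit(out[k,0],out[k,1],1); print("slope deg",np.degrees(np.arctan(a[0])),"lateral at mouth",a[1], "at -125",np.polyval(a,-125))
E
python3 mv.py; python3 fit.py .001 pics/scene3.png; python3 cmp.py pics/scene3.png 270,170,400,280 6 0.001 pics/a4.png
```

```text
t 5.0 p [482.8  88.7  10.3] yaw 8.23 z [-0.001 -0.001 -1.   ] F [-0.3  0.1 -0.5] w 0.0161
bbox [ 230.75  172.     59.75   24.5  3468.  ]
[[-287.8 -142.4    7.9]
 [-273.6  -90.7  111.4]
 [-264.4  -86.8  116.2]
 [-255.8  -87.4  114. ]
 [-247.3  -88.7  108.4]
 [-238.9  -89.6  104.9]
 [-230.4  -88.5   83.1]
 [-221.5  -82.4   39.2]
 [-211.9  -69.2   10.9]]
[[321.9, 611.3], [257.7, 617.1], [213.7, 297.9], [272.2, 293.3]]Traceback (most recent call last):
  File "fit.py", line 24, in <module>
    k=(out[:,2]>16)&(out[:,2]<21)&(out[:,0]>-140); a=np.polyfit(out[k,0],out[k,1],1); print("slope deg",np.degrees(np.arctan(a[0])),"lateral at mouth",a[1], "at -125",np.polyval(a,-125))
                                                     ~~~~~~~~~~^^^^^^^^^^^^^^^^^^^^^
    raise TypeError("expected non-empty vector for x")
TypeError: expected non-empty vector for x
```

View pics/a4.png

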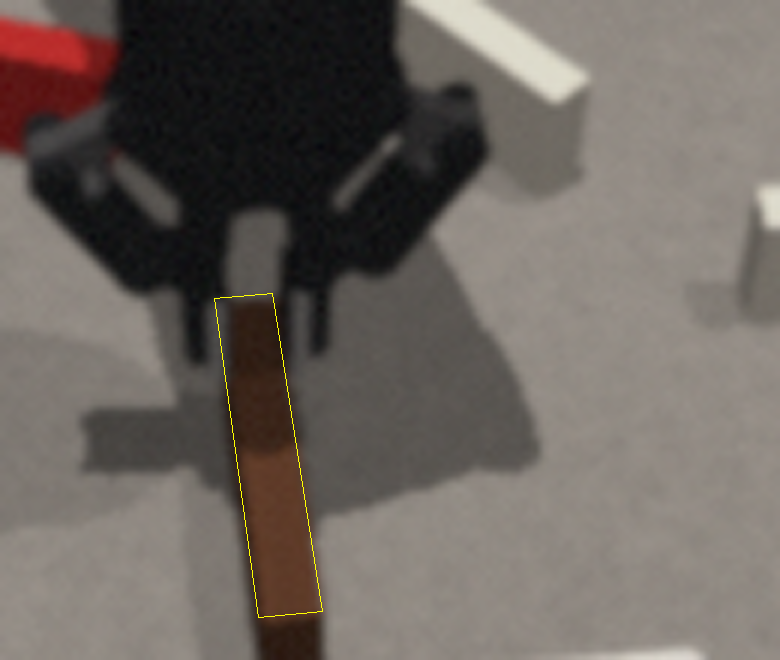

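```bash
sed -i 's/^m=((sat>18).*/m=((sat>.33*u[...,2])\&(sat>8)\&(u[...,2]<140)).astype(np.uint8)\nP=proj("scene",[list(np.array(env.get_state()["eef_pos"][:2])+[.04,.005])+[.05]])[0]; m[:,:int((P[0]-18-x0)*f)]=0; m[:,int((P[0]+18-x0)*f):]=0/' fit.py; python3 fit.py .001 pics/scene4.png
```

```text
bbox [ 307.75  220.5    15.5    67.   2672.75]
[[-140.4    6.2    6.4]
 [-133.5    1.7   14.5]
 [-126.3    1.4   15.3]
 [-119.1    0.6   15.2]
 [-112.1   -0.2   16. ]
 [-105.1   -1.2   18.2]
 [ -98.1   -1.1   18.9]
 [ -91.3   -1.5   18.8]
 [ -84.4   -1.4   19.6]
 [ -77.7   -1.3   19.5]
 [ -71.    -1.6   19.4]
 [ -64.4   -1.5   19.3]
 [ -57.8   -1.2   18.8]
 [ -51.4   -1.5   18.7]
 [ -45.    -1.6   18.1]
 [ -38.6   -1.8   18.5]
 [ -32.4   -1.7   18.4]
 [ -26.2   -2.    18.3]
 [ -20.1   -2.5   16.9]
 [ -14.    -2.6   15.6]
 [  -8.1   -3.3   14.7]
 [  -2.1   -3.4   14.2]
 [   3.8   -3.1    9.7]]
slope deg -0.7313882859517988 lateral at mouth -2.317378561452437 at -125 -0.7216501740411225
```

Scene fit: over the clean part of the top face, the spacer lies about 1.5 mm to the right of the left gap's centre line, yawed about −0.5°. I'll correct both and insert slowly.

>>> play_rows --increments '[{"tx": 0, "ty": -1.3, "tz": 0, "wx": 0, "wy": 0, "wz": -0.4, "gripper": -1}, {"tx": 10, "ty": -1.3, "tz": 0, "wx": 0, "wy": 0, "wz": -0.4, "gripper": -1}, {"tx": 20, "ty": -1.3, "tz": 0, "wx": 0, "wy": 0, "wz": -0.4, "gripper": -1}, {"tx": 26, "ty": -1.3, "tz": 0, "wx": 0, "wy": 0, "wz": -0.4, "gripper": -1}, {"tx": 32, "ty": -1.3, "tz": 0, "wx": 0, "wy": 0, "wz": -0.4, "gripper": -1}, {"tx": 38, "ty": -1.3, "tz": 0, "wx": 0, "wy": 0, "wz": -0.4, "gripper": -1}, {"tx": 42, "ty": -1.3, "tz": 0, "wx": 0, "wy": 0, "wz": -0.4, "gripper": -1}]'

```text
t: 5.8
eef_pos: [0.5249, 0.0954, 0.0102]
eef_rot: [0.001, 0.997, 0.075, -0.0]
force: [-1.7, -1.4, 0.3]
width: 0.0165
```

```bash
python3 mv.py; python3 fit.py .001 pics/scene5.png|tail -18;  python3 cmp.py pics/scene5.png 270,190,400,300 6 0.001 pics/a5.png
```

```text
t 5.8 p [524.9  95.4  10.2] yaw 8.58 z [-0.001 -0.002 -1.   ] F [-1.7 -1.4  0.3] w 0.0165
bbox [ 298.75  150.     36.     30.25 4181.5 ]
[[-338.9   33.5   75.8]
 [-329.2   32.3   75.3]
 [-319.6   31.2   74.8]
 [-310.1   30.1   74.3]
 [-300.8   29.    73.8]
 [-291.6   27.9   73.4]
 [-282.5   26.8   72.9]
 [-273.5   25.7   72.4]
 [-264.6   24.7   72. ]
 [-255.8   24.9   65.1]
 [-247.3   21.8   10.4]]
[[348.0, 620.5], [281.5, 627.2], [231.3, 285.2], [291.6, 279.9]]Traceback (most recent call last):
  File "fit.py", line 25, in <module>
    k=(out[:,2]>16)&(out[:,2]<21)&(out[:,0]>-140); a=np.polyfit(out[k,0],out[k,1],1); print("slope deg",np.degrees(np.arctan(a[0])),"lateral at mouth",a[1], "at -125",np.polyval(a,-125))
                                                     ~~~~~~~~~~^^^^^^^^^^^^^^^^^^^^^
    raise TypeError("expected non-empty vector for x")
TypeError: expected non-empty vector for x
```

View pics/a5.png

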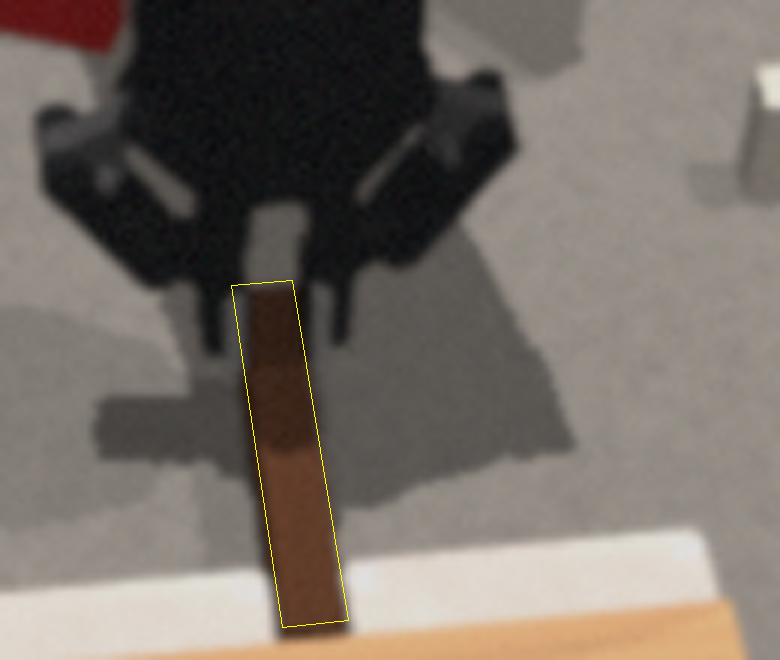

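The spacer's nose is in the mouth, and the force is only about 2 N. I'll push on to feel the depth.

>>> play_rows --increments '[{"tx": 5, "ty": 0, "tz": 0, "wx": 0, "wy": 0, "wz": 0, "gripper": -1}, {"tx": 10, "ty": 0, "tz": 0, "wx": 0, "wy": 0, "wz": 0, "gripper": -1}, {"tx": 15, "ty": 0, "tz": 0, "wx": 0, "wy": 0, "wz": 0, "gripper": -1}, {"tx": 20, "ty": 0, "tz": 0, "wx": 0, "wy": 0, "wz": 0, "gripper": -1}, {"tx": 24, "ty": 0, "tz": 0, "wx": 0, "wy": 0, "wz": 0, "gripper": -1}, {"tx": 26, "ty": 0, "tz": 0, "wx": 0, "wy": 0, "wz": 0, "gripper": -1}]'

```text
t: 6.45
eef_pos: [0.5515, 0.0994, 0.0102]
eef_rot: [0.001, 0.997, 0.075, -0.0]
force: [-1.7, -2.2, 0.8]
width: 0.0162
```

>>> play_rows --increments '[{"tx": 2, "ty": 0, "tz": 0, "wx": 0, "wy": 0, "wz": 0, "gripper": -1}, {"tx": 4, "ty": 0, "tz": 0, "wx": 0, "wy": 0, "wz": 0, "gripper": -1}, {"tx": 6, "ty": 0, "tz": 0, "wx": 0, "wy": 0, "wz": 0, "gripper": -1}]'

```text
t: 6.75
eef_pos: [0.5564, 0.1, 0.01]
eef_rot: [0.001, 0.997, 0.075, -0.001]
force: [-12.9, -3.7, 11.1]
width: 0.0167
```

```bash
python3 mv.py
```

```text
t 6.75 p [556.4 100.   10. ] yaw 8.56 z [-0.003 -0.002 -1.   ] F [-12.9  -3.7  11.1] w 0.0167
```

>>> play_rows --increments '[{"tx": 2, "ty": 0, "tz": 0, "wx": 0, "wy": 0, "wz": 0, "gripper": -1}, {"tx": 2, "ty": 0, "tz": 0, "wx": 0, "wy": 0, "wz": 0, "gripper": -1}]'

```text
t: 6.95
eef_pos: [0.5562, 0.1, 0.01]
eef_rot: [0.001, 0.997, 0.075, -0.004]
force: [-11.9, -3.3, 10.4]
width: 0.0164
```

```bash
python3 mv.py
```

```text
t 6.95 p [556.2 100.   10. ] yaw 8.58 z [-0.007 -0.004 -1.   ] F [-11.9  -3.3  10.4] w 0.0164
```

Blocked at about 50 mm: 12 N back, no further advance, and the estimated depth of 48–53 mm matches the hidden spacer. So the right gap should be the free one. I'll withdraw and move 140 mm to the right.

```bash
python3 mv.py .4804 .0889 .0105 8.5
```

```text
t 6.95 p [556.2 100.   10. ] yaw 8.58 z [-0.007 -0.004 -1.   ] F [-11.9  -3.3  10.4] w 0.0164
t [-76.6  -0.4   0.1] w [0.14 0.43 0.08]
```

>>> play_rows --increments '[{"tx": -5, "ty": 0, "tz": 0, "wx": 0.1, "wy": 0.4, "wz": 0, "gripper": -1}, {"tx": -15, "ty": 0, "tz": 0, "wx": 0.1, "wy": 0.4, "wz": 0, "gripper": -1}, {"tx": -28, "ty": 0, "tz": 0, "wx": 0.1, "wy": 0.4, "wz": 0, "gripper": -1}, {"tx": -41, "ty": 0, "tz": 0, "wx": 0.1, "wy": 0.4, "wz": 0, "gripper": -1}, {"tx": -54, "ty": 0, "tz": 0, "wx": 0.1, "wy": 0.4, "wz": 0, "gripper": -1}, {"tx": -67, "ty": 0, "tz": 0, "wx": 0.1, "wy": 0.4, "wz": 0, "gripper": -1}, {"tx": -77, "ty": 0, "tz": 0, "wx": 0.1, "wy": 0.4, "wz": 0, "gripper": -1}, {"tx": -77, "ty": 0, "tz": 0, "wx": 0.1, "wy": 0.4, "wz": 0, "gripper": -1}]'

```text
t: 7.75
eef_pos: [0.4786, 0.0882, 0.0106]
eef_rot: [0.001, 0.997, 0.075, -0.001]
force: [0.5, 0.4, -0.0]
width: 0.0167
```

```bash
python3 mv.py .5006 -.0496 .0105 8.4
```

```text
t 7.75 p [478.6  88.2  10.6] yaw 8.59 z [-0.001 -0.001 -1.   ] F [ 0.5  0.4 -0. ] w 0.0167
t [  1.1 139.6   0.2] w [0.07 0.07 0.19]
```

>>> play_rows --increments '[{"tx": 0, "ty": 20, "tz": -8, "wx": 0, "wy": 0, "wz": 0, "gripper": -1}, {"tx": 0, "ty": 50, "tz": -8, "wx": 0, "wy": 0, "wz": 0, "gripper": -1}, {"tx": 0, "ty": 80, "tz": -8, "wx": 0, "wy": 0, "wz": 0, "gripper": -1}, {"tx": 1, "ty": 110, "tz": -8, "wx": 0, "wy": 0, "wz": 0.2, "gripper": -1}, {"tx": 1, "ty": 130, "tz": -8, "wx": 0, "wy": 0, "wz": 0.2, "gripper": -1}, {"tx": 1, "ty": 139.6, "tz": -4, "wx": 0, "wy": 0, "wz": 0.2, "gripper": -1}, {"tx": 1, "ty": 139.6, "tz": 0, "wx": 0, "wy": 0, "wz": 0.2, "gripper": -1}, {"tx": 1, "ty": 139.6, "tz": 0, "wx": 0, "wy": 0, "wz": 0.2, "gripper": -1}]'

```text
t: 8.55
eef_pos: [0.5005, -0.0487, 0.0103]
eef_rot: [0.0, 0.997, 0.073, -0.001]
force: [0.4, -0.6, -0.6]
width: 0.0163
```

```bash
sed -i 's/(sat>8)/(sat>8)\&(u[...,1]-u[...,0]>3)/' fit.py; python3 mv.py .5006 -.0496 .0105 8.4; python3 fit.py .001 pics/scene6.png R;  python3 cmp.py pics/scene6.png 170,195,300,305 6 0.001 pics/a6.png
```

```text
t 8.55 p [500.5 -48.7  10.3] yaw 8.43 z [-0.001 -0.001 -1.   ] F [ 0.4 -0.6 -0.6] w 0.0163
t [-0.1  0.9 -0.2] w [0.04 0.07 0.03]
bbox [ 230.    226.     13.25   64.   2916.5 ]
[[-142.6    1.8    9.4]
 [-135.5    1.3   13.8]
 [-128.3    1.5   15. ]
 [-121.2    2.1   15.4]
 [-114.1    3.4   17.9]
 [-107.     4.9   20.9]
 [-100.2    5.1   21.2]
 [ -93.5    4.6   21.9]
 [ -86.9    4.6   21.8]
 [ -80.3    4.3   21.3]
 [ -73.8    4.3   21.2]
 [ -67.3    4.5   21.5]
 [ -60.9    4.6   20.9]
 [ -54.5    4.8   20.4]
 [ -48.3    4.6   20.7]
 [ -42.1    4.5   20.6]
 [ -36.     4.5   20.5]
 [ -29.9    4.7   20.8]
 [ -23.8    5.    19.9]
 [ -17.8    5.8   18.2]
 [ -11.8    6.8   16.9]
 [  -5.9    7.1   15.2]]
slope deg 0.9790320885567296 lateral at mouth 5.746535895833625 at -125 3.610411313564572
[[424.5, 499.1], [358.2, 505.3], [358.0, 178.3], [418.2, 173.3]]
```

View pics/a6.png

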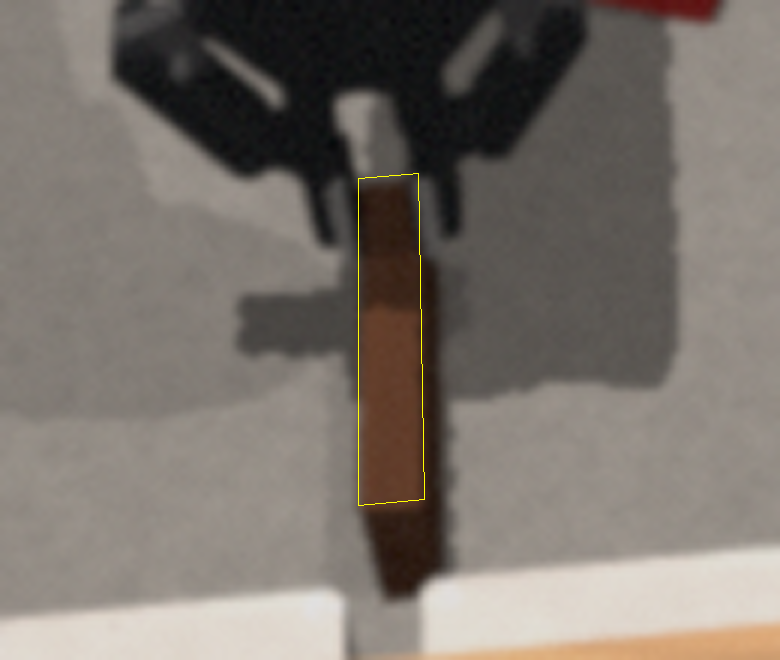

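The predicted top face matches the picture, so I trust the tool pose. Both estimates put the spacer 1–2 mm left of the right gap's line, so I'll shift 1.5 mm right and insert.

>>> play_rows --increments '[{"tx": 0, "ty": 1.5, "tz": 0, "wx": 0, "wy": 0, "wz": 0.1, "gripper": -1}, {"tx": 10, "ty": 1.5, "tz": 0, "wx": 0, "wy": 0, "wz": 0.1, "gripper": -1}, {"tx": 20, "ty": 1.5, "tz": 0, "wx": 0, "wy": 0, "wz": 0.1, "gripper": -1}, {"tx": 28, "ty": 1.5, "tz": 0, "wx": 0, "wy": 0, "wz": 0.1, "gripper": -1}, {"tx": 34, "ty": 1.5, "tz": 0, "wx": 0, "wy": 0, "wz": 0.1, "gripper": -1}, {"tx": 40, "ty": 1.5, "tz": 0, "wx": 0, "wy": 0, "wz": 0.1, "gripper": -1}, {"tx": 44, "ty": 1.5, "tz": 0, "wx": 0, "wy": 0, "wz": 0.1, "gripper": -1}]'

```text
t: 9.3
eef_pos: [0.5447, -0.0431, 0.0103]
eef_rot: [0.0, 0.997, 0.073, -0.001]
force: [-0.9, 0.1, -0.5]
width: 0.0167
```

```bash
python3 mv.py
```

```text
t 9.3 p [544.7 -43.1  10.3] yaw 8.38 z [-0.001 -0.001 -1.   ] F [-0.9  0.1 -0.5] w 0.0167
```

>>> play_rows --increments '[{"tx": 6, "ty": 0, "tz": 0, "wx": 0, "wy": 0, "wz": 0, "gripper": -1}, {"tx": 12, "ty": 0, "tz": 0, "wx": 0, "wy": 0, "wz": 0, "gripper": -1}, {"tx": 18, "ty": 0, "tz": 0, "wx": 0, "wy": 0, "wz": 0, "gripper": -1}, {"tx": 24, "ty": 0, "tz": 0, "wx": 0, "wy": 0, "wz": 0, "gripper": -1}, {"tx": 27, "ty": 0, "tz": 0, "wx": 0, "wy": 0, "wz": 0, "gripper": -1}]'

```text
t: 9.8
eef_pos: [0.572, -0.0392, 0.0103]
eef_rot: [0.0, 0.997, 0.073, -0.001]
force: [-1.9, -1.4, -0.8]
width: 0.0165
```

>>> play_rows --increments '[{"tx": 3, "ty": 0, "tz": 0, "wx": 0, "wy": 0, "wz": 0, "gripper": -1}, {"tx": 6, "ty": 0, "tz": 0, "wx": 0, "wy": 0, "wz": 0, "gripper": -1}, {"tx": 9, "ty": 0, "tz": 0, "wx": 0, "wy": 0, "wz": 0, "gripper": -1}, {"tx": 11, "ty": 0, "tz": 0, "wx": 0, "wy": 0, "wz": 0, "gripper": -1}]'

```text
t: 10.2
eef_pos: [0.583, -0.0376, 0.0103]
eef_rot: [0.0, 0.997, 0.073, -0.001]
force: [-2.1, -1.0, 0.5]
width: 0.0162
```

```bash
python3 mv.py
```

```text
t 10.2 p [583.  -37.6  10.3] yaw 8.37 z [-0.001 -0.001 -1.   ] F [-2.1 -1.   0.5] w 0.0162
```

Past the 50 mm mark with only 2 N of drag, so the right gap is free. I'll advance a bit more, then release and push on the end.

>>> play_rows --increments '[{"tx": 6, "ty": 0, "tz": 0, "wx": 0, "wy": 0, "wz": 0, "gripper": -1}, {"tx": 12, "ty": 0, "tz": 0, "wx": 0, "wy": 0, "wz": 0, "gripper": -1}, {"tx": 18, "ty": 0, "tz": 0, "wx": 0, "wy": 0, "wz": 0, "gripper": -1}, {"tx": 22, "ty": 0, "tz": 0, "wx": 0, "wy": 0, "wz": 0, "gripper": -1}]'

```text
t: 10.6
eef_pos: [0.6054, -0.0345, 0.0102]
eef_rot: [0.0, 0.997, 0.073, -0.001]
force: [-2.4, -1.3, 0.3]
width: 0.0162
```

```bash
python3 mv.py;python3 - <<'E'
from h import *
a=eyes.snapshot("top");b=eyes.snapshot("scene")
cv2.imwrite("pics/a7.png",np.hstack([cv2.resize(a[150:310,290:490],(400,320)),cv2.resize(b[180:340,140:340],(400,320))]))
E
```

```text
t 10.6 p [605.4 -34.5  10.2] yaw 8.37 z [-0.001 -0.001 -1.   ] F [-2.4 -1.3  0.3] w 0.0162
```

View pics/a7.png

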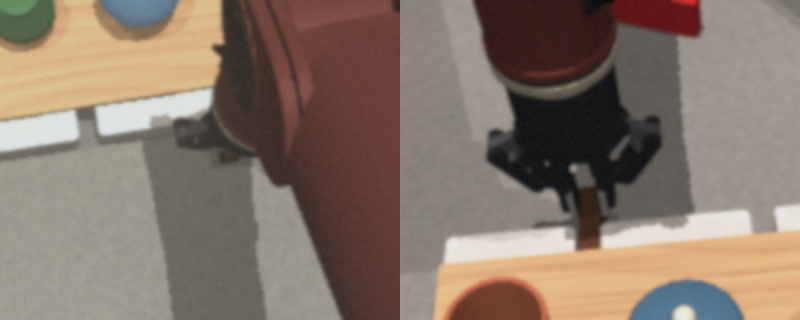

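>>> play_rows --increments '[{"tx": 0, "ty": 0, "tz": 0, "wx": 0, "wy": 0, "wz": 0, "gripper": 0.1}, {"tx": 0, "ty": 0, "tz": 0, "wx": 0, "wy": 0, "wz": 0, "gripper": 0.1}, {"tx": 0, "ty": 0, "tz": 0, "wx": 0, "wy": 0, "wz": 0, "gripper": 0.1}, {"tx": 0, "ty": 0, "tz": 0, "wx": 0, "wy": 0, "wz": 0, "gripper": 0.1}, {"tx": -20, "ty": 0, "tz": 0, "wx": 0, "wy": 0, "wz": 0, "gripper": 0.1}, {"tx": -45, "ty": 0, "tz": 0, "wx": 0, "wy": 0, "wz": 0, "gripper": 0.1}, {"tx": -60, "ty": 0, "tz": 0, "wx": 0, "wy": 0, "wz": 0, "gripper": 0.1}, {"tx": -60, "ty": 0, "tz": 0, "wx": 0, "wy": 0, "wz": 0, "gripper": 0.1}]'

```text
t: 11.5
eef_pos: [0.5446, -0.0438, 0.0102]
eef_rot: [0.001, 0.997, 0.073, -0.001]
force: [-0.4, 0.7, 0.3]
width: 0.0473
```

>>> play_rows --increments '[{"tx": 0, "ty": 0, "tz": 0, "wx": 0, "wy": 0, "wz": 0, "gripper": -1}, {"tx": 0, "ty": 0, "tz": 0, "wx": 0, "wy": 0, "wz": 0, "gripper": -1}, {"tx": 0, "ty": 0, "tz": 0, "wx": 0, "wy": 0, "wz": 0, "gripper": -1}, {"tx": 0, "ty": 0, "tz": 0, "wx": 0, "wy": 0, "wz": 0, "gripper": -1}, {"tx": 0, "ty": 0, "tz": 0, "wx": 0, "wy": 0, "wz": 0, "gripper": -1}, {"tx": 0, "ty": 0, "tz": 0, "wx": 0, "wy": 0, "wz": 0, "gripper": -1}]'

```text
t: 12.1
eef_pos: [0.5447, -0.0436, 0.0101]
eef_rot: [0.001, 0.997, 0.073, -0.001]
force: [0.2, 0.3, 0.4]
width: 0.0004
```

```bash
python3 mv.py;python3 - <<'E'
from h import *
a=eyes.snapshot("top");b=eyes.snapshot("scene")
cv2.imwrite("pics/a8.png",np.hstack([cv2.resize(a[150:310,290:490],(400,320)),cv2.resize(b[180:340,140:340],(400,320))]))
E
```

```text
t 12.1 p [544.7 -43.6  10.1] yaw 8.34 z [-0.002 -0.001 -1.   ] F [0.2 0.3 0.4] w 0.0004
```

View pics/a8.png

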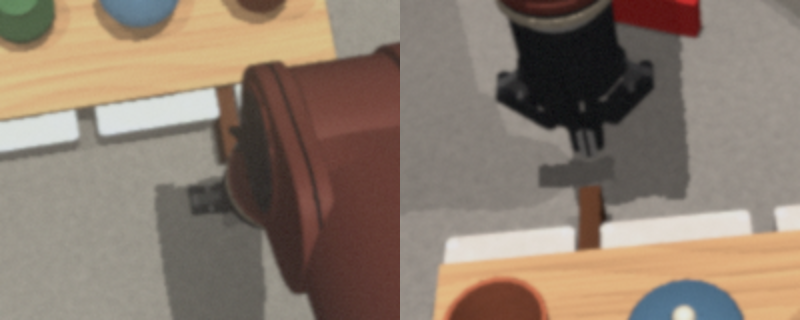

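The spacer stays in the gap with its rear about 40 mm proud, and the shut fingers are in line behind it. I'll push it home.

>>> play_rows --increments '[{"tx": 10, "ty": 0, "tz": 0, "wx": 0, "wy": 0, "wz": 0, "gripper": -1}, {"tx": 20, "ty": 0, "tz": 0, "wx": 0, "wy": 0, "wz": 0, "gripper": -1}, {"tx": 27, "ty": 0, "tz": 0, "wx": 0, "wy": 0, "wz": 0, "gripper": -1}, {"tx": 32, "ty": 0, "tz": 0, "wx": 0, "wy": 0, "wz": 0, "gripper": -1}, {"tx": 38, "ty": 0, "tz": 0, "wx": 0, "wy": 0, "wz": 0, "gripper": -1}, {"tx": 44, "ty": 0, "tz": 0, "wx": 0, "wy": 0, "wz": 0, "gripper": -1}, {"tx": 50, "ty": 0, "tz": 0, "wx": 0, "wy": 0, "wz": 0, "gripper": -1}, {"tx": 55, "ty": 0, "tz": 0, "wx": 0, "wy": 0, "wz": 0, "gripper": -1}, {"tx": 58, "ty": 0, "tz": 0, "wx": 0, "wy": 0, "wz": 0, "gripper": -1}]'

```text
t: 13.1
eef_pos: [0.6025, -0.0352, 0.01]
eef_rot: [0.001, 0.997, 0.073, -0.001]
force: [-1.1, 0.2, 1.1]
width: 0.0002
```

>>> play_rows --increments '[{"tx": 2, "ty": 0, "tz": 0, "wx": 0, "wy": 0, "wz": 0, "gripper": -1}, {"tx": 4, "ty": 0, "tz": 0, "wx": 0, "wy": 0, "wz": 0, "gripper": -1}, {"tx": 6, "ty": 0, "tz": 0, "wx": 0, "wy": 0, "wz": 0, "gripper": -1}]'

```text
t: 13.4
eef_pos: [0.6085, -0.0343, 0.01]
eef_rot: [0.001, 0.997, 0.073, -0.001]
force: [-0.9, -0.1, 0.5]
width: 0.0001
```

>>> play_rows --increments '[{"tx": 1.5, "ty": 0, "tz": 0, "wx": 0, "wy": 0, "wz": 0, "gripper": -1}, {"tx": 3, "ty": 0, "tz": 0, "wx": 0, "wy": 0, "wz": 0, "gripper": -1}]'

```text
t: 13.6
eef_pos: [0.6116, -0.0339, 0.01]
eef_rot: [0.001, 0.997, 0.073, -0.001]
force: [-0.3, -0.1, -0.5]
width: -0.0001
```

```bash
python3 mv.py
```

```text
t 13.6 p [611.6 -33.9  10. ] yaw 8.34 z [-0.002 -0.001 -1.   ] F [-0.3 -0.1 -0.5] w -0.0001
```

>>> play_rows --increments '[{"tx": 1.5, "ty": 0, "tz": 0, "wx": 0, "wy": 0, "wz": 0, "gripper": -1}, {"tx": 3, "ty": 0, "tz": 0, "wx": 0, "wy": 0, "wz": 0, "gripper": -1}]'

```text
t: 13.8
eef_pos: [0.6146, -0.0334, 0.01]
eef_rot: [0.001, 0.997, 0.073, -0.001]
force: [-1.1, 0.2, 0.3]
width: -0.0004
```

```bash
python3 mv.py;python3 - <<'E'
from h import *
a=eyes.snapshot("top");b=eyes.snapshot("scene")
cv2.imwrite("pics/a9.png",np.hstack([cv2.resize(a[150:310,290:490],(400,320)),cv2.resize(b[220:320,180:305],(400,320))]))
E
```

```text
t 13.8 p [614.6 -33.4  10. ] yaw 8.34 z [-0.002 -0.001 -1.   ] F [-1.1  0.2  0.3] w -0.0004
```

View pics/a9.png

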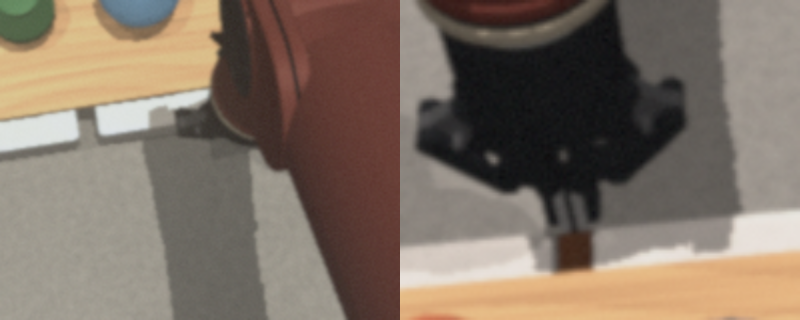

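>>> play_rows --increments '[{"tx": 1, "ty": 0, "tz": 0, "wx": 0, "wy": 0, "wz": 0, "gripper": -1}, {"tx": 2, "ty": 0, "tz": 0, "wx": 0, "wy": 0, "wz": 0, "gripper": -1}]'

```text
t: 14.1
eef_pos: [0.6151, -0.0334, 0.0099]
eef_rot: [0.001, 0.997, 0.073, -0.002]
force: [-12.4, -1.5, 9.1]
width: -0.0001
```

>>> play_rows --increments '[{"tx": 1, "ty": 0, "tz": 0, "wx": 0, "wy": 0, "wz": 0, "gripper": -1}, {"tx": 2, "ty": 0, "tz": 0, "wx": 0, "wy": 0, "wz": 0, "gripper": -1}]'

```text
t: 14.3
eef_pos: [0.6149, -0.0334, 0.0097]
eef_rot: [0.001, 0.997, 0.073, -0.005]
force: [-13.4, -1.6, 10.8]
width: 0.0001
```

```bash
python3 mv.py
```

```text
t 14.3 p [614.9 -33.4   9.7] yaw 8.32 z [-0.009 -0.003 -1.   ] F [-13.4  -1.6  10.8] w 0.0001
```

Hard stop at 13 N. Backing off to look.

>>> play_rows --increments '[{"tx": -8, "ty": 0, "tz": 0, "wx": 0, "wy": 0.4, "wz": 0, "gripper": -1}, {"tx": -40, "ty": 0, "tz": -10, "wx": 0, "wy": 0.4, "wz": 0, "gripper": -1}, {"tx": -80, "ty": 20, "tz": -50, "wx": 0, "wy": 0.4, "wz": 0, "gripper": -1}, {"tx": -100, "ty": 60, "tz": -90, "wx": 0, "wy": 0.4, "wz": 0, "gripper": -1}, {"tx": -110, "ty": 100, "tz": -120, "wx": 0, "wy": 0.4, "wz": 0, "gripper": -1}, {"tx": -110, "ty": 145, "tz": -140, "wx": 0, "wy": 0.4, "wz": 0, "gripper": -1}, {"tx": -110, "ty": 190, "tz": -140, "wx": 0, "wy": 0.4, "wz": 0, "gripper": -1}, {"tx": -110, "ty": 230, "tz": -140, "wx": 0, "wy": 0.4, "wz": 0, "gripper": -1}, {"tx": -110, "ty": 240, "tz": -140, "wx": 0, "wy": 0.4, "wz": 0, "gripper": -1}, {"tx": -110, "ty": 240, "tz": -140, "wx": 0, "wy": 0.4, "wz": 0, "gripper": -1}]'

```text
t: 15.3
eef_pos: [0.5414, -0.2891, 0.1506]
eef_rot: [0.001, 0.998, 0.07, -0.001]
force: [-0.4, -0.3, 0.4]
width: 0.0
```

```bash
python3 mv.py;python3 - <<'E'
from h import *
a=eyes.snapshot("top");b=eyes.snapshot("scene")
cv2.imwrite("pics/top9.png",a);cv2.imwrite("pics/scene9.png",b)
cv2.imwrite("pics/a10.png",np.hstack([cv2.resize(a[175:235,360:435],(400,320),interpolation=2),cv2.resize(b[270:320,200:262],(400,320),interpolation=2)]))
cv2.imwrite("pics/a11.png",np.hstack([cv2.resize(a,(400,300)),cv2.resize(b,(400,300))]))
for l in("vase","bowl","cup","woodbox"):
  for c in("scene","top"):
    print(l,c,[np.round(d["box"]) for d in models.boxes_of(c,l)[:1]])
a0=cv2.imread("pics/top0.png");b0=cv2.imread("pics/scene0.png")
E
```

```text
t 15.3 p [ 541.4 -289.1  150.6] yaw 8.08 z [-0.002 -0.002 -1.   ] F [-0.4 -0.3  0.4] w 0.0
vase scene [array([343., 311., 387., 367.])]
vase top [array([285., 134., 315., 168.])]
bowl scene [array([251., 322., 315., 378.])]
bowl top [array([337., 122., 378., 162.])]
cup scene [array([158., 316., 220., 383.])]
cup top [array([406., 113., 444., 154.])]
woodbox scene [array([438., 236., 527., 309.])]
woodbox top [array([163., 218., 230., 275.])]
```

View pics/a10.png

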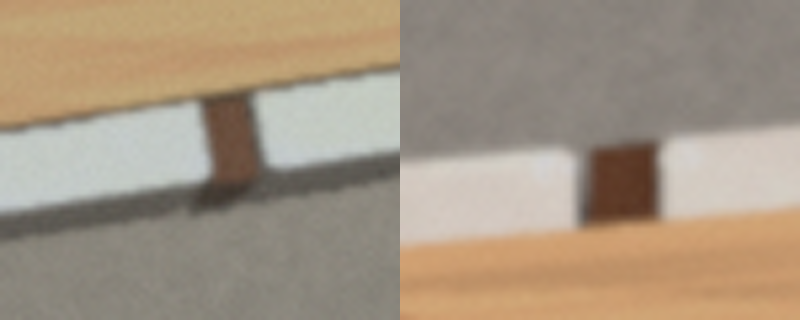

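View pics/a11.png

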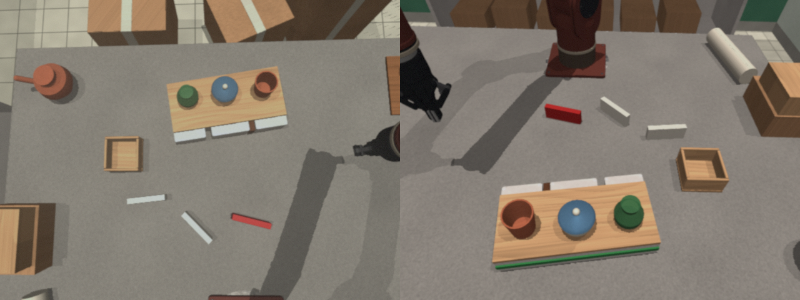

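The spacer is in the right gap, about 2 mm proud, upright and in line. The crockery and box haven't moved and the arm is clear, so I'm handing in.

```bash
python3 -c "
from rig import finish_job
print(finish_job())"
```

```text
the job is handed in; nothing more can be done
None
```

The dark spacer is home in the right gap, released, and the job is handed in. No verdict was reported.

- **Finding the gap:** In the left gap the spacer hit a hard stop about 50 mm in (12 N), so I withdrew it. In the right gap it passed that depth with about 2 N of drag.
- **Pushing home:** I slid it in to about 80 mm, let go, and pushed its end with the shut fingers. It came to a hard stop at about 13 N, with the fingers within 2 mm of where I expected home to be.
- **Last checks:** Both cameras show the spacer upright and in line with the gap, all but flush with the front. That is by eye; I did not measure its final angle. The crockery and the box stand where they were in the first pictures, and the arm is clear of everything. I handed in at about 16 s of the 58 s allowed.
- **What disagreed:** The two cameras placed the stand 2–3 mm apart. I lined up by the picture for the left gap, then used the 140 mm spacing and the contact forces for the right. The gripper read 16–17 mm on the 18 mm spacer, which did no harm.

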